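# Stack keyed spacing collars on a grooving-disc arbor

## Robot

A 6-joint arm with a two-finger parallel gripper is mounted at the origin on the work surface. World frame = base frame: x ahead of the robot, y to its left, z up, the work surface at z = 0. Lengths are in m, angles in rad, forces in N, time in s.
With the tool pointing down it reaches from about 0.25 to 0.775 m from the base axis. Payload 4 kg.
Tool frame: the origin (TCP) lies between the finger pads; the fingertips stand 25 mm ahead of it and the grasp point (between the pads) lies 6 mm ahead of it (robot.tip_reach is the z of the fingertips in the tool frame, in m); z points along the fingers, y is the line along which they close (so a half turn about z gives the same grasp; the last joint's range is limited). The gripper opens to 94 mm and grips with 3 to 60 N. Pads are 16 mm wide; open, the fingers measure 119 mm over their backs; the gripper's body (75 mm by 177 mm) begins 78 mm behind the grasp point.
Start: joints at [1.172, 0.087, 1.371, -0, 1.684, -0.103], TCP at [0.16, 0.526, 0.231] pointing down, gripper open.
Joint ranges: [-3.1, 3.1], [-0.76, 2.03], [0.27, 2.55], [-1.08, 4.22], [0.17, 2.65], [-2.57, 2.57]. Speed limits (rad/s): [2.79, 2.79, 3.14, 3.14, 3.14, 3.14].

## Interface

Orientations are given as [roll, pitch, yaw] about the fixed x, y, z axes, in that order (R = Rz(yaw) Ry(pitch) Rx(roll)).
In Python, from bench import robot gives the robot as it stands. The module is installed in compiled form; this text tells all that it offers.
- The arm moves only by the shell command python3 -m handwheel 'ROWS'. ROWS is JSON, a list of rows, each a list of 3 entries, a list of its own where there are three numbers: the turn, a rotation vector about the world's x, y, z in units of 90 degrees (1.0 is 90 degrees), then the shift along the world's x, y, z in units of 0.05 m (1.0 is 0.05 m), then the closure, from 0 (fully open) to 1 (shut). A call has 1 to 5 rows; each row shifts and turns the commanded pose from where the row before left it; what a row does not reach is not made up. A row lasts 1/10 s, in which the tool goes at most 50 mm and 8.59 degrees, less where a joint would pass 70% of its speed; a pose out of reach is approached as far as the arm can. A call with a number of a shift or a turn outside -1 to 1 is refused whole. A call with a gripper value outside its range is refused whole. The fingers move at their own pace and stop on an object; the grip force is fixed at half the most. Time passes only in rows, so rows that do not move let the fingers close. It gives the time, the measured TCP pose, the force, the opening and the grip force at its end, in the units of the state.
- robot.get_obs(): the state, without advancing time (a new reading comes with each control period).
- robot.snapshot(name): name is "side" or "top" or "wrist"; returns (picture, depth): 480x640x3 uint8, red, green, blue; 480x640 float32, m along the optical axis (not along the pixel's ray), 0 where there is no reading.
- robot.calibration(name): a dict with "mtx" (3x3 intrinsics, pixels), "extrinsics" (4x4, takes a point from camera to world coordinates); the wrist camera has in their place "hand_eye" (4x4, takes a point from camera to tool coordinates, whose origin is the TCP and whose axes are the flange's). Camera axes: x right, y down, z forward; pixel columns grow to the right and rows downward; lengths in m; the calibration is good to about 2 mm. A picture is of the moment at which its call begins: read the wrist's pose just before it. calibration takes no time and is no camera call.
- robot.close_job(): hands the job in; it is judged then, once.
Trained networks look in the newest picture that a camera, given by its name, has taken for a name from the list of things; names that differ only in an ending like _2 or _b are one class to them, and where a whole thing is asked for, a point or a joint stands for the part that bears it (a point fixed in the world has none). Each returns a list of dicts, best first, with "p" (0 to 1); they miss things now and then, are a little off and sometimes report something else, mostly with a low value. They report only what shows in the picture. A call takes as long as a camera call. They do not tell look-alikes from the thing itself.
- robot.boxes_of(query, camera): "bbox" ([left, top, right, bottom] in pixels, round what is visible of it).
The state is a dict: "time": time; "joint_positions": joint angles; "qvel": joint speeds; "joint_torque": joint torques, N m; "tool_pos": TCP position; "ee_rot": TCP orientation; "wrist_force": force on the tool from outside, world axes, zero at the start; "wrist_torque": the same for the moment, N m; "width": finger opening in m; "finger_force": force on a finger pad.
Only numpy, scipy, OpenCV 4.12 (cv2) and the standard library are available. Lean on these libraries where they do the work, as an engineer would, in place of code of your own. Each camera call takes 0.05 s, during which the arm holds its last target. There are 200 camera calls.

## Task

Build up the spacers on the upright arbor for the tile-grooving head: thread the three loose steel collars onto it in order of thickness, the thickest first against the shoulder, the thinnest last on top, each slid fully home over the key and then let go. Set each one on the shaft, turn it with a light touch until its keyway finds the key and guide it down; do not force it on the key (keep well under 45 N) or let it drop, and leave the other things on the bench where they are.

Things in the scene. Friction and masses are not known exactly. Their poses are not given: they have to be found in the camera images.
- arbor_seat (a point): Steel stub arbor standing upright in a setting block: this point is on its axis, on the upper face of its round shoulder flange (60 mm across, 56 mm above the bench), where the first collar must rest. z up along the arbor; x, y along the block's sides. The plain shaft above is 27 mm in diameter and 54 mm long, then the nose. The arbor is wedged tight in the block.
- arbor_nose (a point): Centre of the arbor's flat top end, on its axis, 60 mm above the shoulder face. The nose is bevelled: 19 mm across at the end, widening to the shaft's full 27 mm 6 mm below it. Same axes as the block.
- key_level (a point): Point on the arbor's axis at the height of the key's upper end, 46 mm above the shoulder. The key is a straight bar 8 mm wide, 4.5 mm proud of one side of the shaft, from the shoulder up to this height; above it the shaft is plain round. It points within 0.45 rad either side of the block's +x. That direction is not measured (this point's axes are the block's): see it or find it by feel.
- stand: The aluminium setting block, 100 x 100 x 36 mm, bolted to the bench, with the arbor it carries. Origin at the centre of its underside, under the arbor's axis. Its axes do not tell where the key points.
- collar24_mid (a point): The thickest spacing collar: loose steel ring 24 mm thick, 50 mm outside, bore 29 mm (1 mm free all round on the shaft), about 240 g, flat on the bench. Point on its axis, half-way up; z along the axis. A keyway 9.6 mm wide runs through its whole thickness, from the bore to 19.2 mm from the axis, on its +x side: it passes the key when +x lies along it within about 0.07 rad.
- collar24: The same 24 mm collar; origin at the centre of its underside.
- collar16_mid (a point): The middle spacing collar: loose steel ring 16 mm thick, 50 mm outside, bore 29 mm (1 mm free all round on the shaft), about 160 g, flat on the bench. Point on its axis, half-way up; z along the axis. A keyway 9.6 mm wide runs through its whole thickness, from the bore to 19.2 mm from the axis, on its +x side: it passes the key when +x lies along it within about 0.07 rad.
- collar16: The same 16 mm collar; origin at the centre of its underside.
- collar10_mid (a point): The thinnest spacing collar: loose steel ring 10 mm thick, 50 mm outside, bore 29 mm (1 mm free all round on the shaft), about 100 g, flat on the bench. Point on its axis, half-way up; z along the axis. A keyway 9.6 mm wide runs through its whole thickness, from the bore to 19.2 mm from the axis, on its +x side: it passes the key when +x lies along it within about 0.07 rad.
- collar10: The same 10 mm collar; origin at the centre of its underside.
- samples: Bystander: a pile of four square stone samples stuck together, 100 x 100 mm, 48 mm high; origin under its centre.
- tub: Bystander: an empty clear plastic tub, 92 mm across the rim, 105 mm high; origin under its centre.
- screw: Bystander: the arbor's retaining screw standing head up with its 38 mm washer, 17 mm high; origin under its centre.
Not all that is in view belongs to the job. Leave any yellow look-alike of the stand alone. Leave any yellow look-alike of the collar24 alone.

How it is judged:
By the outcome, as a careful person would: the job done as asked, in the order asked, and still so for the second after the job is handed in, with the robot touching nothing.
It also fails if it takes over 72 s, if anything falls off the work surface, if the arm or the gripper's body presses on something with over 40 N, if the wrist force passes 120 N, or if a joint passes its speed limit or range.

## Working session

There is one attempt and no reset: what is moved stays moved. The work goes in short steps, Python scripts to look and compute and a shell command to move; the robot and the scene stay as the last step left them, time stands still between calls to the robot, and variables do not carry over. Pictures are saved under pics/ and viewed, at most 10 in all, crops included, and the job is handed in when it is done.

```bash
mkdir -p pics
cat > h.py <<'E'
from bench import robot
import numpy as np, cv2
from scipy.spatial.transform import Rotation as R
np.set_printoptions(precision=4,suppress=True)
def cam(n):
    c=robot.calibration(n);K=np.array(c["mtx"])
    if n=="wrist":
        o=robot.get_obs();T=np.eye(4);r=np.array(o["ee_rot"])
        T[:3,:3]=R.from_euler('xyz',r).as_matrix() if r.shape==(3,) else r
        T[:3,3]=o["tool_pos"];E=T@np.array(c["hand_eye"])
    else:E=np.array(c["extrinsics"])
    return K,E
def shot(n):
    K,E=cam(n);p,d=robot.snapshot(n);return p,d,K,E
def cloud(d,K,E):
    v,u=np.indices(d.shape);P=np.stack([(u-K[0,2])/K[0,0]*d,(v-K[1,2])/K[1,1]*d,d],-1)
    W=P@E[:3,:3].T+E[:3,3];W[d<=0]=np.nan;return W
def save(p,f):cv2.imwrite('pics/'+f,cv2.cvtColor(p,cv2.COLOR_RGB2BGR))
def hit(u,v,z,K,E):
    r=E[:3,:3]@np.array([(u-K[0,2])/K[0,0],(v-K[1,2])/K[1,1],1]);return E[:3,3]+r*(z-E[2,3])/r[2]
E
python3 - <<'E'
from h import *
print(robot.get_obs())
for n in ["top","side"]:
    p,d,K,E=shot(n);save(p,n+'0.png');W=cloud(d,K,E)
    print(n,E[:3,3],E[:3,2])
    for q in ["stand","collar24","collar16","collar10","samples","tub","screw"]:
        for b in robot.boxes_of(q,n):
            l,t,r,bt=b["bbox"];c=W[int(t):int(bt)+1,int(l):int(r)+1].reshape(-1,3)
            m=W[int((t+bt)/2),int((l+r)/2)]
            print(q,round(b["p"],2),np.round(b["bbox"]),m,np.nanmax(c[:,2]) if len(c) else 0)
E
```

```text
{'time': 0.0, 'joint_positions': array([ 1.1719,  0.088 ,  1.3722, -0.    ,  1.6836, -0.1031]), 'qvel': array([ 0.0004, -0.0005,  0.0005, -0.0006,  0.0031,  0.0004]), 'joint_torque': array([ -0.0004, -34.018 , -30.2426,   0.0716,   0.033 ,  -0.0002]), 'tool_pos': array([0.1601, 0.5257, 0.2293]), 'ee_rot': array([-3.1394, -0.0002,  2.8458]), 'wrist_force': array([-0.0704, -0.0584, -0.0372]), 'wrist_torque': array([-0.0001,  0.0127, -0.0108]), 'finger_force': 0.0, 'width': 0.09448007305319947}
top [0.3484 0.0516 1.054 ] [ 0.2059 -0.0075 -0.9786]
stand 0.91 [228. 180. 285. 232.] [0.6325 0.1722 0.0676] 0.11943069851619625
stand 0.81 [256. 256. 307. 310.] [0.4776 0.1222 0.096 ] 0.11883920576369311
stand 0.63 [239. 333. 298. 393.] [0.3327 0.1444 0.1167] 0.11883916248159276
collar24 0.83 [394. 199. 419. 222.] [ 0.6364 -0.1336 -0.0006] 0.01996165162040331
collar24 0.79 [395. 269. 420. 294.] [ 0.4869 -0.1273 -0.0013] 0.02912000024166872
collar24 0.7 [433. 234. 459. 263.] [ 0.554  -0.2102 -0.0036] 0.02850775981964615
collar24 0.55 [490. 234. 513. 255.] [ 0.5592 -0.3259 -0.0007] 0.0139591402781
[... 1910 characters left out ...]

collar10 0.96 [368. 327. 392. 349.] [ 0.5435 -0.2224  0.0245] 0.027497031633311075
collar10 0.69 [387. 290. 406. 313.] [ 0.6463 -0.1231 -0.0004] 0.01965651737447527
collar10 0.62 [400. 368. 427. 396.] [ 0.5576 -0.3219  0.0003] 0.01285616418212343
collar10 0.46 [264. 214. 313. 270.] [0.4845 0.1127 0.0598] 0.11792758567117234
samples 0.8 [298. 178. 335. 212.] [0.6509 0.3252 0.0485] 0.1165800984490003
tub 0.95 [231. 173. 265. 220.] [0.4542 0.3511 0.0761] 0.10693142048291715
tub 0.34 [267. 218. 314. 271.] [0.4884 0.1101 0.0544] 0.11792758567117234
tub 0.21 [296. 177. 337. 211.] [0.6551 0.335  0.0461] 0.11692536974067658
screw 0.72 [392. 242. 412. 262.] [0.7495 0.0155 0.0111] 0.02046279551095087
```

View pics/top0.png

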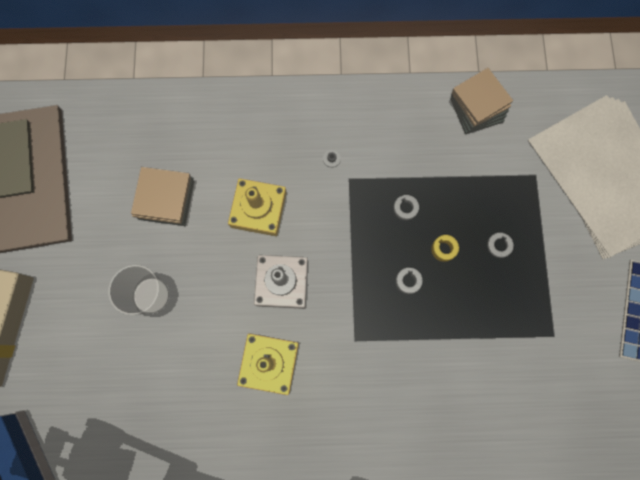

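Run:
```python
import cv2
p=cv2.imread('pics/side0.png')
a=cv2.resize(p[190:410,190:440],None,fx=2.7,fy=2.7,interpolation=cv2.INTER_CUBIC)
cv2.imwrite('pics/side0c.png',a)
```

```text
(no output)
```

View pics/side0c.png

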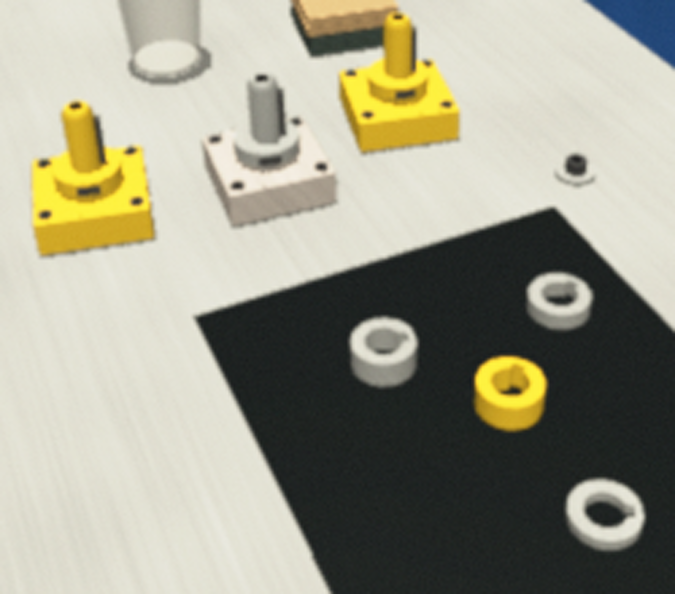

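Top picture: the white stand is at (281,282), with yellow look-alikes at (257,206) and (268,364). The grey rings are at (408,281), (406,207) and (501,245), with a yellow ring at (446,248). The side crop shows the key on the grey arbor's +x side. By height, the grey rings are the 24, 16 and 10 mm collars in that order. The yellow ring and stands are decoys.

Run:
```python
from h import *
print(np.array(robot.calibration("wrist")["hand_eye"]),robot.calibration("wrist")["mtx"])
p,d,K,E=shot("top");W=cloud(d,K,E)
for n,(l,t,r,b) in dict(c24=(395,269,420,294),c16=(394,199,419,222),c10=(490,234,513,255),yel=(433,234,459,263),st=(256,256,307,310)).items():
    w=W[t-3:b+4,l-3:r+4].reshape(-1,3);g=p[t-3:b+4,l-3:r+4].reshape(-1,3)
    k=(w[:,2]>.006)
    if n=='st':k=(w[:,2]>.1)
    w=w[k];(x,y),rad=cv2.minEnclosingCircle(w[:,:2].astype(np.float32)); print(n,k.sum(),x,y,rad,np.percentile(w[:,2],[10,50,90]))
```

```text
[[-0.0003 -0.9609 -0.277   0.0798]
 [ 1.     -0.0004  0.0003 -0.    ]
 [-0.0004 -0.277   0.9609 -0.1548]
 [ 0.      0.      0.      1.    ]] [[425.2363   0.     320.1924]
 [  0.     425.2363 247.7473]
 [  0.       0.       1.    ]]
c24 380 0.4862447679042816 -0.1277732253074646 0.0252509955316782 [0.0146 0.0223 0.0251]
c16 323 0.6408292055130005 -0.13177438080310822 0.02576836571097374 [0.0108 0.0144 0.0172]
c10 288 0.5571838021278381 -0.32160064578056335 0.02585250325500965 [0.0069 0.0088 0.0116]
yel 395 0.5513331890106201 -0.20639093220233917 0.026039673015475273 [0.0133 0.0218 0.0249]
st 181 0.4920499324798584 0.12694235146045685 0.015792932361364365 [0.1078 0.1135 0.1165]
```

```bash
python3 -m handwheel '[[[0,0,0],[0.55,-0.67,0],0],[[0,0,0],[0.55,-0.67,0],0],[[0,0,0],[0.55,-0.67,0],0],[[0,0,0],[0.55,-0.67,0],0],[[0,0,0],[0.55,-0.67,0],0]]' >/dev/null
python3 -m handwheel '[[[0,0,0],[0.55,-0.67,0],0],[[0,0,0],[0.55,-0.67,0],0],[[0,0,0],[0.55,-0.67,0],0],[[0,0,0],[0.55,-0.67,0],0],[[0,0,0],[0.55,-0.67,0],0]]' >/dev/null
python3 -m handwheel '[[[0,0,0],[0.55,-0.67,-0.2],0],[[0,0,0],[0.55,-0.67,-0.3],0],[[0,0,0],[0,0,0],0.35],[[0,0,0],[0,0,0],0.35]]'
python3 - <<'E'
from h import *
o=robot.get_obs();print(o["time"],o["tool_pos"],o["ee_rot"],o["width"])
p,d,K,E=shot("wrist");W=cloud(d,K,E);save(p,'w1.png');np.savez('w1.npz',p=p,W=W,K=K,E=E)
w=W[(W[...,2]>.105)&(np.hypot(W[...,0]-.49,W[...,1]-.125)<.03)]
print(len(w),w.mean(0),np.percentile(w[:,2],[10,50,90]))
E
```

```text
time: 2.25
tool_pos: [0.4903, 0.1235, 0.2049]
ee_rot: [-3.142, -0.002, 2.844]
wrist_force: [0.6, 0.4, 0.3]
width: 0.0812
finger_force: 0.0
2.25 [0.4903 0.1235 0.2049] [-3.1415 -0.0019  2.8436] 0.08124174322266492
9955 [0.4701 0.1315 0.2679] [0.1165 0.2946 0.296 ]
```

View pics/w1.png

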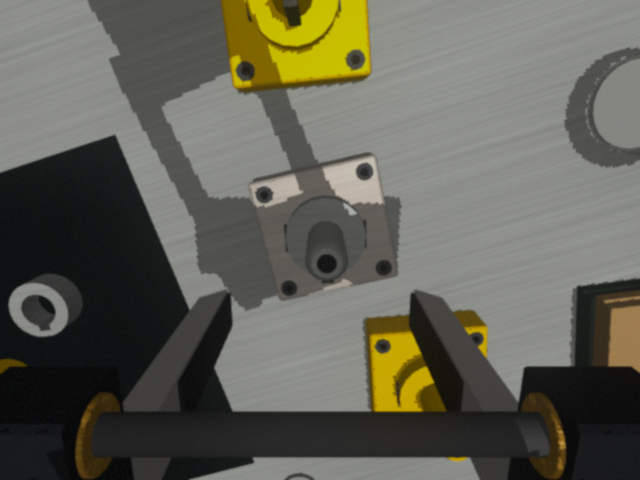

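The white block is at (323,225), nose at (326,264), and the key shows only as a dark bit behind the nose at (333,280). I'll swing the camera round to the key side.

```bash
python3 -m handwheel '[[[0,0,-0.093],[0,0,0],0.35],[[0,0,-0.093],[0,0,0],0.35],[[0,0,-0.093],[0,0,0],0.35],[[0,0,-0.093],[0,0,0],0.35],[[0,0,-0.093],[0,0,0],0.35]]' >/dev/null
python3 -m handwheel '[[[0,0,-0.093],[0,0,0],0.35],[[0,0,-0.093],[0,0,0],0.35],[[0,0,-0.093],[0,0,0],0.35],[[0,0,-0.093],[0,0,0],0.35],[[0,0,-0.093],[0,0,0],0.35]]' >/dev/null
python3 -m handwheel '[[[0,0,-0.093],[0,0,0],0.35],[[0,0,-0.093],[0,0,0],0.35],[[0,0,-0.093],[0,0,-0.2],0.35],[[0,0,-0.093],[0,0,-0.2],0.35],[[0,0,-0.093],[0,0,-0.2],0.35]]' >/dev/null
python3 -m handwheel '[[[0,0,-0.093],[0,0,0],0.35],[[0,0,0],[0,0,0],0.35],[[0,0,0],[0,0,0],0.35]]'
python3 - <<'E'
from h import *
p,d,K,E=shot("wrist");W=cloud(d,K,E);save(p,'w2.png');np.savez('w2.npz',p=p,W=W,K=K,E=E)
c=np.linalg.inv(E)@np.r_[robot.get_obs()["tool_pos"][:2],.116,1];u,v=(K@c[:3])[:2]/c[2];print(u,v)
u,v=int(u),int(v);q=p[max(v-75,0):v+75,u-100:u+100];save(cv2.resize(q,None,fx=4,fy=4,interpolation=cv2.INTER_CUBIC),'w2c.png')
E
```

```text
time: 4.1
tool_pos: [0.4902, 0.1253, 0.1765]
ee_rot: [3.141, -0.002, 0.513]
wrist_force: [0.7, 0.6, 0.5]
width: 0.0612
finger_force: 0.0
319.4201273223808 282.66441085924066
```

View pics/w2c.png

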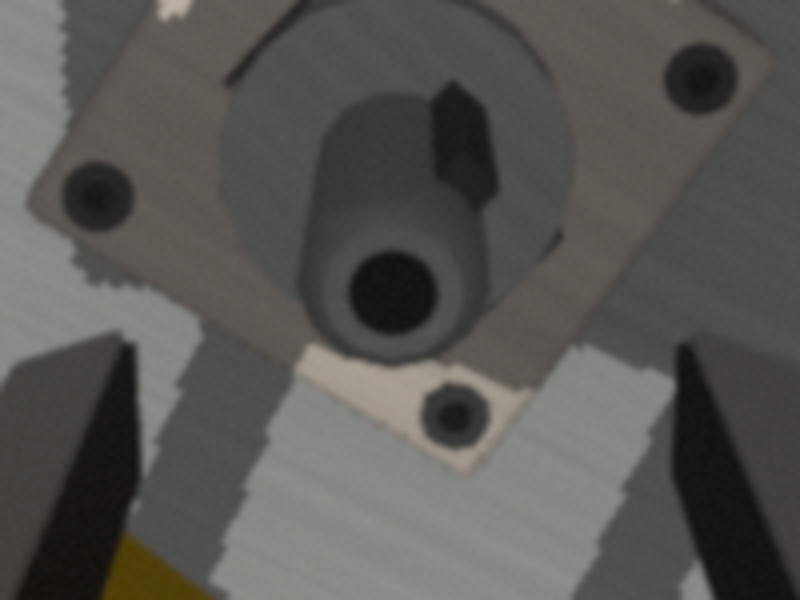

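The crop shows the key clearly: outer edge of its top face from about (455,150) to (498,187), inner edge from (435,180) to (480,212), and nose centre at (393,292).

Run:
```python
from h import *
z=np.load('w2.npz');K,E,p=z['K'],z['E'],z['p']
H=lambda x,y,zz:hit(219+(x-1.5)/4,207+(y-1.5)/4,zz,K,E)[:2]
n=H(393,292,.116);print('nose',n)
a,b,c,d=[H(*q,.102) for q in [(455,150),(498,187),(435,180),(481,212)]]
print(a,b,c,d)
for e in (b-a,d-c):print('edge',np.linalg.norm(e),np.arctan2(e[1],e[0])+np.pi/2, np.arctan2(e[1],e[0])-np.pi/2)
for m,r in (((a+b)/2,18),((c+d)/2,13.5)):
    v=m-n;print('rad',np.linalg.norm(v),np.arctan2(v[1],v[0]))
# overlay model, search by eye: project for axis n and kappa
def pr(P):
    c=np.linalg.inv(E)@np.r_[P,1];return (K@c[:3])[:2]/c[2]
q=cv2.resize(p[207:357,219:419],None,fx=4,fy=4,interpolation=cv2.INTER_CUBIC)
q=np.clip(q.astype(float)*2.2,0,255).astype(np.uint8)
save(q[60:390,200:620].repeat(1,0),'w2d.png')
# flange circle check & block corners (holes)
print('flange',(H(218,155,.056)+H(575,155,.056))/2, np.linalg.norm(H(218,155,.056)-H(575,155,.056)))
h=[H(98,196,.036),H(702,78,.036),H(455,413,.036)];
e=h[2]-h[1];print('holes',h,(h[0]+h[1])/2,np.arctan2(e[1],e[0]),np.arctan2(*(h[0]-h[2])[::-1]))
```

```text
nose [0.4911 0.1271]
[0.5093 0.1274] [0.5075 0.1195] [0.5041 0.1277] [0.5032 0.1197]
edge 0.008148140197293045 -0.2121099748703934 -3.3537026284601863
edge 0.008053338355160089 -0.1127916735074117 -3.254384327097205
rad 0.01766127767015467 -0.2082428612873093
rad 0.01296124665567364 -0.26520380661328347
flange [0.4933 0.1281] 0.060019525609084315
holes [array([0.4551, 0.1689]), array([0.5275, 0.0851]), array([0.4498, 0.0912])] [0.4913 0.127 ] 3.063104936674159 1.5031483471878588
```

View pics/w2d.png

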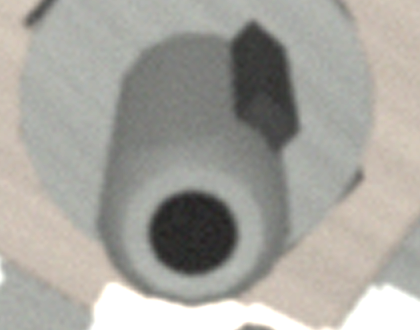

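```bash
python3 -m handwheel '[[[0,0,0],[0,-0.84,0],0.35],[[0,0,0],[0,-0.84,0],0.35],[[0,0,0],[0,-0.84,0],0.35],[[0,0,0],[0,-0.84,-0.2],0.35],[[0,0,0],[-0.05,-0.84,-0.4],0.35]]' >/dev/null
python3 -m handwheel '[[[0,0,0],[-0.03,-0.84,-0.5],0.35],[[0,0,0],[0,0,0],0.35],[[0,0,0],[0,0,0],0.35]]'
cat >> h.py <<'E'
def ring(p,W,c,h,half=.04):
    """ring-centre and keyway angle from top-face cloud near c at height h"""
    m=(abs(W[...,2]-h)<.004)&(np.hypot(W[...,0]-c[0],W[...,1]-c[1])<half)
    w=W[m][:,:2]
    from scipy.optimize import least_squares
    hull=cv2.convexHull(w.astype(np.float32))[:,0]
    s=least_squares(lambda q:np.hypot(hull[:,0]-q[0],hull[:,1]-q[1])-q[2],[*c[:2],.025],loss='soft_l1',f_scale=.0005).x
    # render-mode grid: keyway region between r=.0155 and .0185 has no top points
    a=np.arctan2(w[:,1]-s[1],w[:,0]-s[0]);r=np.hypot(w[:,1]-s[1],w[:,0]-s[0])
    k=(r>.0158)&(r<.0188);hst,ed=np.histogram(a[k],72,(-np.pi,np.pi))
    return s,hst,w
E
python3 - <<'E'
from h import *
p,d,K,E=shot("wrist");W=cloud(d,K,E);save(p,'w3.png');np.savez('w3.npz',p=p,W=W,K=K,E=E)
s,hst,w=ring(p,W,[.486,-.128],.024);print(s,len(w));print(hst)
def pr(P):
    c=np.linalg.inv(E)@np.r_[P,1];return (K@c[:3])[:2]/c[2]
u,v=pr([*s[:2],.024]).astype(int);print(u,v)
save(cv2.resize(p[v-60:v+60,u-80:u+80],None,fx=5,fy=5,interpolation=cv2.INTER_CUBIC),'w3c.png')
E
```

```text
time: 4.95
tool_pos: [0.486, -0.1281, 0.1202]
ee_rot: [-3.14, 0.0, 0.508]
wrist_force: [0.1, -0.0, 0.5]
width: 0.0612
finger_force: 0.0
[ 0.4881 -0.1283  0.025 ] 3345
[11 10 10 11 13  8 10 11 11 12  8 12 10 13 10 11 11  9 12 13 11 10 10 13
 12 11 14  8 13 11 16  2  0  0  0  0  0  5 14 13 10 13 10 13 13 11 12 11
 13 11 12 12 11 11 13 11 12 10 13 14 10  8 10 15 11 11  9 11 14 10 12  9]
321 259
```

View pics/w3c.png

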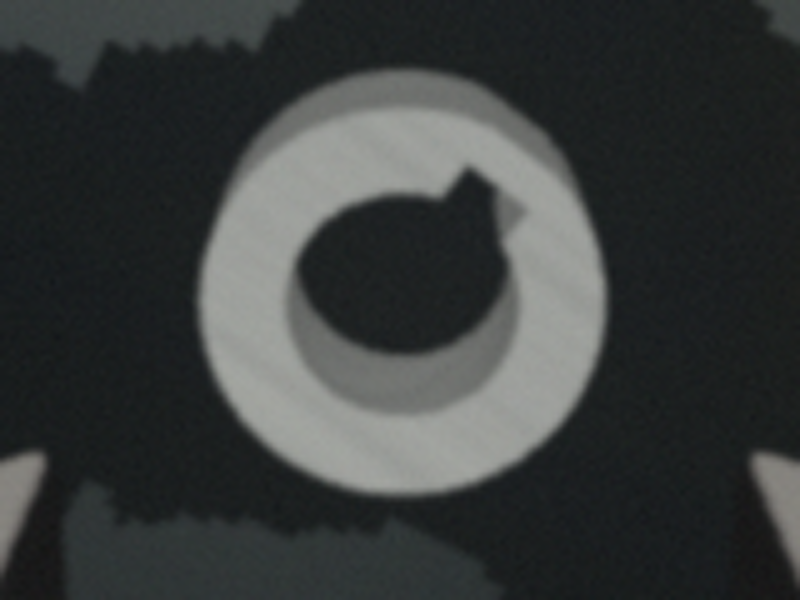

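Grey 24 mm ring at crop (403,300), keyway up-right at (490,200), fitted radius 25.0 mm, keyway at −0.14 rad. It's the right collar, so I'll grasp it.

```bash
python3 -m handwheel '[[[0,0,0],[0.04,0,-0.62],0.35],[[0,0,0],[0,0,-0.62],0.35],[[0,0,0],[0,0,-0.5],0.35],[[0,0,0],[0,0,-0.1],0.35],[[0,0,0],[0,0,0],0.35]]'
python3 -m handwheel '[[[0,0,0],[0,0,0],0.6],[[0,0,0],[0,0,0],0.6],[[0,0,0],[0,0,0],0.6],[[0,0,0],[0,0,0],0.6],[[0,0,0],[0,0,0],0.6]]'
python3 -m handwheel '[[[0,0,0],[0,0,0.4],0.6],[[0,0,0],[0,0,0.9],0.6],[[0,0,0],[0,0,0.9],0.6],[[0,0,0],[0,0,0.5],0.6],[[0,0,0],[0,0,0],0.6]]'
cat >> h.py <<'E'
def held(name,thick,zoff):
    """held ring: centre in world minus TCP, and keyway angle; top face plane at TCP z + zoff"""
    o=robot.get_obs();p,d,K,E=shot("wrist");W=cloud(d,K,E);np.savez(name,p=p,W=W,K=K,E=E)
    t=o["tool_pos"];c=W[np.hypot(W[...,0]-t[0],W[...,1]-t[1])<.026]
    c=c[abs(c[:,2]-t[2])<.04];h=np.median(c[:,2]);
    s,hst,w=ring(p,W,t,h);print(o["time"],'tcp',t,o["ee_rot"],'top rel tcp',h-t[2],'ring',s,'off',s[:2]-t[:2])
    print(hst);return s
E
python3 - <<'E'
from h import *
held('g24.npz',.024,0)
E
```

```text
time: 5.5
tool_pos: [0.4887, -0.1266, 0.0289]
ee_rot: [-3.141, -0.0, 0.511]
wrist_force: [0.5, -1.1, 1.3]
width: 0.061
finger_force: 0.0
time: 6.0
tool_pos: [0.4898, -0.1278, 0.0307]
ee_rot: [3.14, -0.003, 0.508]
wrist_force: [-1.4, 1.8, 6.3]
width: 0.0502
finger_force: 30.0
time: 6.5
tool_pos: [0.4908, -0.1291, 0.1684]
ee_rot: [3.133, -0.006, 0.508]
wrist_force: [-0.6, -0.6, -1.5]
width: 0.0502
finger_force: 30.0
6.5 tcp [ 0.4908 -0.1291  0.1684] [ 3.1334 -0.0062  0.5083] top rel tcp -0.006523893264685943 ring [ 0.49   -0.1308  0.0256] off [-0.0008 -0.0017]
[19 25 20 21 21 16 25 23 20 18 19 20 18 23 19 22 26 21 21 28 21 24 21 27
 23 26 22 24 23 27 24 27  0  1  0  0  0  9 29 19 25 28 25 26 27 24 26 27
 24 27 25 24 24 25 24 23 25 23 25 22 22 24 20 24 21 26 22 23 21 21 20 25]
```

```bash
cat >> h.py <<'E'
def ang(W,c,lo=-.5,tol=.0012,r0=.0155,r1=.0185):
    """ring centre and keyway angle on the top face, plane fitted"""
    m=(np.hypot(W[...,0]-c[0],W[...,1]-c[1])<.035)&(abs(W[...,2]-c[2])<.006);w=W[m]
    for _ in range(4):
        A=np.c_[w[:,:2]-c[:2],np.ones(len(w))];q=np.linalg.lstsq(A,w[:,2],rcond=None)[0];e=w[:,2]-A@q;w=w[abs(e)<max(tol,1.5*e.std())]
    w=W[m];e=w[:,2]-np.c_[w[:,:2]-c[:2],np.ones(len(w))]@q;w=w[abs(e)<tol]
    from scipy.optimize import least_squares
    hull=cv2.convexHull(w[:,:2].astype(np.float32))[:,0]
    s=least_squares(lambda q:np.hypot(hull[:,0]-q[0],hull[:,1]-q[1])-q[2],[*c[:2],.025],loss='soft_l1',f_scale=.0003).x
    x,y=(w[:,:2]-s[:2]).T;best=[]
    th=np.arange(-np.pi,np.pi,.005)
    n=[((abs(-x*np.sin(t)+y*np.cos(t))<.0048)&(x*np.cos(t)+y*np.sin(t)>r0)&(x*np.cos(t)+y*np.sin(t)<.0188)).sum() for t in th]
    n=np.array(n);z=th[n<=n.min()+2];z=z[abs(z-z[len(z)//2])<.3]
    return s,q,len(w),z.mean(),z.min(),z.max()
E
python3 - <<'E'
from h import *
for f,c in (('w3.npz',[.488,-.128,.024]),('g24.npz',[.49,-.131,.1619])):
    z=np.load(f)
    for tol in (.001,.002):print(f,*ang(z['W'],np.array(c),tol=tol))
print(robot.get_obs()["tool_pos"]);robot.snapshot("wrist");print(robot.get_obs()["tool_pos"]);
print(robot.get_obs()["ee_rot"])
z=np.load('g24.npz');p=z['p'];K=z['K'];E=z['E']
c=np.linalg.inv(E)@np.r_[.49,-.1308,.162,1];u,v=((K@c[:3])[:2]/c[2]).astype(int);print(u,v)
q=p[v-75:v+75,u-100:u+100];save(cv2.resize(q,None,fx=4,fy=4,interpolation=cv2.INTER_CUBIC),'g24c.png')
E
```

```text
w3.npz [ 0.4882 -0.1283  0.0249] [0.0007 0.0004 0.0244] 2784 -0.14159265358985706 -0.15659265358985675 -0.12659265358985738
w3.npz [ 0.4882 -0.1283  0.025 ] [0.0004 0.0002 0.0244] 3200 -0.13909265358985712 -0.15159265358985685 -0.12659265358985738
g24.npz [ 0.4898 -0.1308  0.0253] [ 0.008  -0.0036  0.1621] 6222 -0.12409265358985744 -0.12659265358985738 -0.12159265358985749
g24.npz [ 0.4898 -0.1308  0.0254] [ 0.008  -0.004   0.1621] 7093 -0.12159265358985749 -0.12659265358985738 -0.1165926535898576
[ 0.4892 -0.1285  0.1651]
[ 0.4879 -0.1279  0.1626]
[-3.1413  0.0007  0.5083]
321 331
```

View pics/g24c.png

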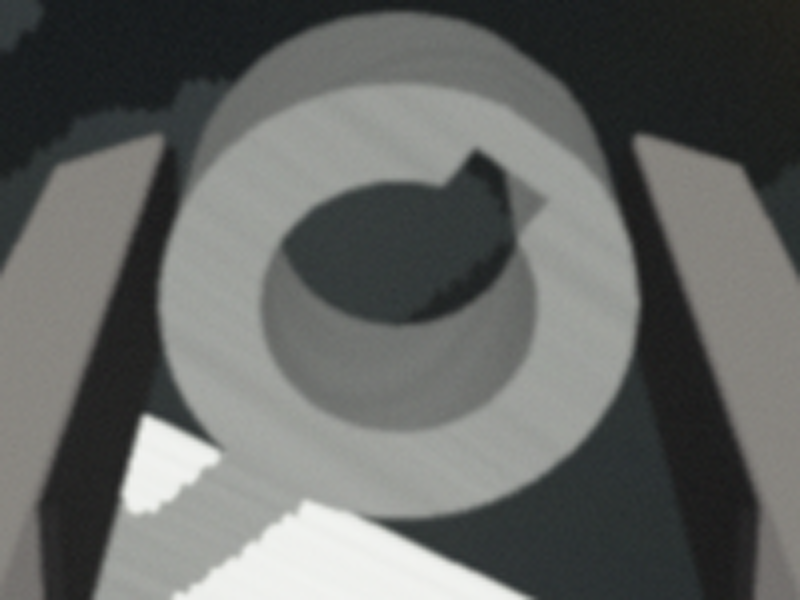

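The 24 mm collar is held square between the pads, with its keyway up-right at (510,180).

```bash
python3 -m handwheel '[[[0,0,-0.05],[0.06,0.7,0.1],0.6],[[0,0,0],[0,0.85,0.1],0.6],[[0,0,0],[0,0.85,0],0.6],[[0,0,0],[0,0.85,0],0.6],[[0,0,0],[0,0.85,0],0.6]]' >/dev/null
python3 -m handwheel '[[[0,0,0],[0,0.7,0],0.6],[[0,0,0],[0,0.3,0],0.6],[[0,0,0],[0,0,0],0.6],[[0,0,0],[0,0,0],0.6],[[0,0,0],[0,0,0],0.6]]'
python3 - <<'E'
from h import *
z=np.load('w1.npz');print('nose from w1',hit(326.5,264,.116,z['K'],z['E']))
o=robot.get_obs();p,d,K,E=shot("wrist");W=cloud(d,K,E);np.savez('a24.npz',p=p,W=W,K=K,E=E)
t=o["tool_pos"];print(t,o["ee_rot"],robot.get_obs()["tool_pos"]);s=ang(W,np.r_[t[:2],t[2]-.006],tol=.001);print(s,s[0][:2]-t[:2])
print(o["wrist_force"])
E
```

```text
time: 7.6
tool_pos: [0.4912, 0.1256, 0.1727]
ee_rot: [3.141, 0.002, 0.428]
wrist_force: [-0.0, 0.2, -2.6]
width: 0.0502
finger_force: 30.0
nose from w1 [0.4919 0.1271 0.116 ]
[0.4912 0.1256 0.1727] [3.1411 0.0018 0.428 ] [0.4913 0.1256 0.173 ]
(array([0.4899, 0.1242, 0.0252]), array([-0.0035, -0.0001,  0.1664]), 6265, np.float64(-0.21659265358985547), np.float64(-0.22659265358985525), np.float64(-0.20659265358985568)) [-0.0012 -0.0014]
[-0.0316  0.2422 -2.5876]
```

```bash
python3 -m handwheel '[[[0,0,0],[0.024,0.058,-0.1],0.6],[[0,0,0],[0,0,-0.25],0.6],[[0,0,0],[0,0,-0.1],0.6],[[0,0,0],[0,0,-0.05],0.6],[[0,0,0],[0,0,0],0.6]]'
python3 -m handwheel '[[[0,0,0],[0,0,-0.08],0.6],[[0,0,0],[0,0,-0.06],0.6],[[0,0,0],[0,0,-0.05],0.6],[[0,0,0],[0,0,0],0.6],[[0,0,0],[0,0,0],0.6]]'
python3 -c "
from h import *
o=robot.get_obs();print(o['tool_pos'],o['wrist_force'],o['wrist_torque'])"
```

```text
time: 8.15
tool_pos: [0.4921, 0.1299, 0.1476]
ee_rot: [-3.141, 0.002, 0.43]
wrist_force: [-0.2, 0.1, -2.9]
width: 0.0504
finger_force: 30.0
time: 8.65
tool_pos: [0.4925, 0.1297, 0.1388]
ee_rot: [3.141, 0.001, 0.43]
wrist_force: [1.1, -0.9, -3.7]
width: 0.0503
finger_force: 30.0
[0.4925 0.1297 0.1388] [ 1.1121 -0.8634 -3.6684] [-0.32    0.0328  0.0426]
```

```bash
python3 -m handwheel '[[[0,0,0],[0.008,-0.02,-0.04],0.6],[[0,0,0],[0,0,-0.03],0.6],[[0,0,0],[0,0,-0.03],0.6],[[0,0,0],[0,0,0],0.6]]'
python3 -m handwheel '[[[0,0,0],[0,0,-0.02],0.6],[[0,0,0],[0,0,-0.02],0.6],[[0,0,0],[0,0,-0.02],0.6],[[0,0,0],[0,0,0],0.6]]'
python3 -c "
from h import *
o=robot.get_obs();print(o['tool_pos'],o['wrist_force'],o['wrist_torque'])"
```

```text
time: 9.05
tool_pos: [0.4927, 0.1291, 0.1337]
ee_rot: [-3.141, 0.0, 0.43]
wrist_force: [-0.3, -0.6, -3.3]
width: 0.0501
finger_force: 30.0
time: 9.45
tool_pos: [0.4928, 0.129, 0.1308]
ee_rot: [3.141, 0.0, 0.43]
wrist_force: [0.9, -0.2, -2.7]
width: 0.0502
finger_force: 30.0
[0.4928 0.129  0.1308] [ 0.9006 -0.2434 -2.7169] [-0.1103  0.1111 -0.0451]
```

```bash
python3 -m handwheel '[[[0,0,0],[0,0,-0.03],0.6],[[0,0,0],[0,0,-0.03],0.6],[[0,0,0],[0,0,0],0.6]]'
python3 -m handwheel '[[[0,0,0],[0,0,-0.03],0.6],[[0,0,0],[0,0,-0.03],0.6],[[0,0,0],[0,0,0],0.6]]'
python3 -c "
from h import *
o=robot.get_obs();print(o['tool_pos'],o['wrist_force'],o['wrist_torque'])"
```

```text
time: 9.75
tool_pos: [0.4928, 0.129, 0.1277]
ee_rot: [3.142, 0.0, 0.43]
wrist_force: [-0.1, -0.2, -2.4]
width: 0.0504
finger_force: 30.0
time: 10.05
tool_pos: [0.4929, 0.129, 0.1247]
ee_rot: [3.142, 0.0, 0.43]
wrist_force: [0.5, -1.7, -2.4]
width: 0.0502
finger_force: 30.0
[0.4929 0.129  0.1247] [ 0.4638 -1.6671 -2.4498] [-0.1326  0.1082 -0.0532]
```

Past the key top with no axial load, so it's on the key. Continuing down.

```bash
python3 -m handwheel '[[[0,0,0],[0,-0.006,-0.06],0.6],[[0,0,0],[0,0,-0.1],0.6],[[0,0,0],[0,0,-0.1],0.6],[[0,0,0],[0,0,-0.1],0.6],[[0,0,0],[0,0,0],0.6]]'
python3 -m handwheel '[[[0,0,0],[0,0,-0.1],0.6],[[0,0,0],[0,0,-0.08],0.6],[[0,0,0],[0,0,-0.06],0.6],[[0,0,0],[0,0,0],0.6],[[0,0,0],[0,0,0],0.6]]'
python3 -m handwheel '[[[0,0,0],[0,0,-0.04],0.6],[[0,0,0],[0,0,-0.04],0.6],[[0,0,0],[0,0,-0.02],0.6],[[0,0,0],[0,0,0],0.6]]'
python3 -c "
from h import *
o=robot.get_obs();print(o['tool_pos'],o['wrist_force'],o['wrist_torque'])"
```

```text
time: 10.55
tool_pos: [0.4921, 0.1288, 0.1057]
ee_rot: [-3.141, 0.002, 0.43]
wrist_force: [0.0, 0.2, -3.4]
width: 0.0501
finger_force: 30.0
time: 11.05
tool_pos: [0.4929, 0.1288, 0.095]
ee_rot: [3.142, 0.0, 0.43]
wrist_force: [0.2, -0.2, -2.4]
width: 0.0505
finger_force: 30.0
time: 11.45
tool_pos: [0.4928, 0.1287, 0.0898]
ee_rot: [-3.142, 0.0, 0.43]
wrist_force: [-0.5, 0.1, -2.4]
width: 0.0499
finger_force: 30.0
[0.4928 0.1287 0.0898] [-0.4777  0.1359 -2.4453] [-0.0583  0.127  -0.0004]
```

```bash
python3 -m handwheel '[[[0,0,0],[0,0,-0.02],0.6],[[0,0,0],[0,0,-0.02],0.6],[[0,0,0],[0,0,0],0.6]]' | egrep 'pos|force:'
python3 -m handwheel '[[[0,0,0],[0,0,-0.015],0.6],[[0,0,0],[0,0,-0.015],0.6],[[0,0,0],[0,0,0],0.6]]' | egrep 'pos|force:'
python3 -m handwheel '[[[0,0,0],[0,0,-0.01],0.6],[[0,0,0],[0,0,0],0.6]]' | egrep 'pos|force:'
```

```text
tool_pos: [0.4928, 0.1287, 0.0878]
wrist_force: [0.2, -0.7, -2.4]
finger_force: 30.0
tool_pos: [0.493, 0.1287, 0.0868]
wrist_force: [-0.5, 0.0, -1.3]
finger_force: 30.0
tool_pos: [0.493, 0.1287, 0.0867]
wrist_force: [-2.5, 0.2, 3.0]
finger_force: 30.0
```

Contact at TCP z 0.0867, against 0.0863 predicted for home. Releasing, backing off and checking.

```bash
python3 -m handwheel '[[[0,0,0],[0,0,0],0.3],[[0,0,0],[0,0,0],0.3],[[0,0,0],[0,0,0],0.3],[[0,0,0],[0,0,0],0.3],[[0,0,0],[0,0,0.3],0.3]]'| egrep 'pos|force:|width'
python3 -m handwheel '[[[0,0,0],[0,0,0.7],0.35],[[0,0,0],[0,0,0.8],0.35],[[0,0,0],[0,0,0],0.35],[[0,0,0],[0,0,0],0.35],[[0,0,0],[0,0,0],0.35]]'
python3 - <<'E'
from h import *
p,d,K,E=shot("wrist");W=cloud(d,K,E);np.savez('s24.npz',p=p,W=W,K=K,E=E)
r=np.hypot(W[...,0]-.491,W[...,1]-.127);w=W[(r>.0195)&(r<.024)&(W[...,2]>.06)];print(len(w),np.percentile(w[:,2],[5,25,50,75,95]))
w=w[abs(w[:,2]-np.median(w[:,2]))<.002];A=np.c_[w[:,:2]-[.491,.127],np.ones(len(w))];print(np.linalg.lstsq(A,w[:,2],rcond=None)[0])
E
```

```text
tool_pos: [0.4913, 0.1285, 0.0988]
wrist_force: [0.3, -1.0, -0.1]
width: 0.0655
finger_force: 0.0
time: 13.25
tool_pos: [0.4922, 0.1286, 0.1745]
ee_rot: [-3.141, 0.002, 0.43]
wrist_force: [0.6, 1.0, -0.2]
width: 0.0612
finger_force: 0.0
1213 [0.0793 0.08   0.0805 0.0809 0.0815]
[-0.0024 -0.0018  0.0805]
```

```bash
python3 -m handwheel '[[[0,0,0],[0.42,-0.74,0],0.35],[[0,0,0],[0.43,-0.75,0],0.35],[[0,0,0],[0.43,-0.75,0],0.35],[[0,0,0],[0.43,-0.75,-0.2],0.35],[[0,0,0],[0.43,-0.75,-0.3],0.35]]' >/dev/null
python3 -m handwheel '[[[0,0,0],[0.43,-0.75,-0.3],0.35],[[0,0,0],[0.41,-0.72,-0.3],0.35],[[0,0,0],[0,0,0],0.35],[[0,0,0],[0,0,0],0.35],[[0,0,0],[0,0,0],0.35]]'
python3 - <<'E'
from h import *
p,d,K,E=shot("wrist");W=cloud(d,K,E);np.savez('w4.npz',p=p,W=W,K=K,E=E)
s=ang(W,np.array([.641,-.132,.016]));print(s,robot.get_obs()["tool_pos"])
def pr(P):
    c=np.linalg.inv(E)@np.r_[P,1];return (K@c[:3])[:2]/c[2]
u,v=pr([*s[0][:2],.016]).astype(int);print(u,v,p[v-30:v+30,u-30:u+30].reshape(-1,3).mean(0))
save(cv2.resize(p[v-60:v+60,u-80:u+80],None,fx=4,fy=4,interpolation=cv2.INTER_CUBIC),'w4c.png')
E
```

```text
time: 14.3
tool_pos: [0.6414, -0.1307, 0.1206]
ee_rot: [-3.14, 0.001, 0.431]
wrist_force: [0.2, 0.7, -0.2]
width: 0.061
finger_force: 0.0
(array([ 0.6425, -0.1326,  0.025 ]), array([0.0007, 0.0005, 0.0165]), 2764, np.float64(0.36340734641013217), np.float64(0.3334073464101328), np.float64(0.39340734641013153)) [ 0.6417 -0.1304  0.1214]
322 257 [103.2008 105.9181 103.8892]
```

View pics/w4c.png

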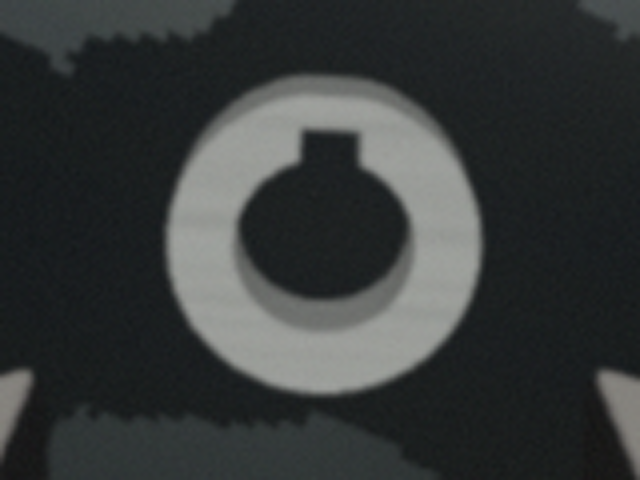

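Grey 16 mm ring at crop (324,240), keyway at the top at (330,145), measured at 0.363 rad. Picking it up and carrying it to the arbor with a −0.58 rad turn.

```bash
python3 -m handwheel '[[[0,0,0],[0.016,-0.04,-0.62],0.35],[[0,0,0],[0,0,-0.62],0.35],[[0,0,0],[0,0,-0.5],0.35],[[0,0,0],[0,0,-0.1],0.35],[[0,0,0],[0,0,0],0.35]]' | egrep 'pos|force:'
python3 -m handwheel '[[[0,0,0],[0,0,0],0.6],[[0,0,0],[0,0,0],0.6],[[0,0,0],[0,0,0],0.6],[[0,0,0],[0,0,0],0.6],[[0,0,0],[0,0,0],0.6]]' | egrep 'pos|force:|width'
python3 -m handwheel '[[[0,0,0],[0,0,0.4],0.6],[[0,0,0],[0,0,0.9],0.6],[[0,0,0],[0,0,0.9],0.6],[[0,0,0],[0,0,0.6],0.6],[[0,0,-0.09],[-0.43,0.74,0],0.6]]' | egrep 'pos|force:|width'
python3 -m handwheel '[[[0,0,-0.09],[-0.43,0.75,0],0.6],[[0,0,-0.09],[-0.43,0.75,0],0.6],[[0,0,-0.09],[-0.43,0.75,0],0.6],[[0,0,0],[-0.43,0.75,0],0.6],[[0,0,0],[-0.43,0.75,0],0.6]]' >/dev/null
python3 -m handwheel '[[[0,0,0],[-0.42,0.73,0],0.6],[[0,0,0],[0,0,0],0.6],[[0,0,0],[0,0,0],0.6],[[0,0,0],[0,0,0],0.6],[[0,0,0],[0,0,0],0.6]]'
cat >> h.py <<'E'
def chk(f,dz=-.006):
    o=robot.get_obs();p,d,K,E=shot("wrist");W=cloud(d,K,E);np.savez(f,p=p,W=W,K=K,E=E);t=o["tool_pos"]
    c=W[np.hypot(W[...,0]-t[0],W[...,1]-t[1])<.024];c=c[abs(c[:,2]-t[2])<.03]
    hh=np.histogram(c[:,2],60,(t[2]-.03,t[2]+.03));zt=hh[1][np.argmax(hh[0])]
    s=ang(W,np.r_[t[:2],zt],tol=.001);print(t,o["ee_rot"],o["wrist_force"]);print(s,'off',s[0][:2]-t[:2],'top',s[1][2]-t[2])
E
python3 -c "
from h import *
chk('a16.npz')"
```

```text
tool_pos: [0.6422, -0.1325, 0.029]
wrist_force: [0.5, 0.4, 0.4]
finger_force: 0.0
tool_pos: [0.6441, -0.1336, 0.0316]
wrist_force: [-1.1, 2.8, 6.1]
width: 0.05
finger_force: 30.0
tool_pos: [0.6256, -0.1013, 0.1756]
wrist_force: [0.9, 0.2, -0.5]
width: 0.0499
finger_force: 30.0
time: 16.85
tool_pos: [0.4934, 0.1261, 0.1688]
ee_rot: [3.141, -0.0, -0.137]
wrist_force: [0.3, -0.2, -1.0]
width: 0.0496
finger_force: 30.0
[0.4934 0.1261 0.1688] [ 3.141  -0.     -0.1374] [ 0.3055 -0.1548 -0.95  ]
(array([0.4926, 0.1261, 0.0253]), array([-0.0001,  0.0034,  0.1537]), 5676, np.float64(-0.1965926535898559), np.float64(-0.20159265358985579), np.float64(-0.191592653589856)) off [-0.0008 -0.    ] top -0.01513385001628037
```

```bash
python3 -m handwheel '[[[0,0,-0.008],[-0.02,0.022,-0.1],0.6],[[0,0,0],[0,0,-0.2],0.6],[[0,0,0],[0,0,-0.1],0.6],[[0,0,0],[0,0,0],0.6],[[0,0,0],[0,0,0],0.6]]'| egrep 'pos|force:'
python3 -m handwheel '[[[0,0,0],[0,0,-0.08],0.6],[[0,0,0],[0,0,-0.06],0.6],[[0,0,0],[0,0,-0.06],0.6],[[0,0,0],[0,0,0],0.6],[[0,0,0],[0,0,0],0.6]]'
python3 -c "
from h import *
o=robot.get_obs();print(o['tool_pos'],o['wrist_force'],o['wrist_torque'])"
```

```text
tool_pos: [0.4916, 0.1283, 0.1486]
wrist_force: [0.3, -0.2, -2.0]
finger_force: 30.0
time: 17.9
tool_pos: [0.4916, 0.1282, 0.1388]
ee_rot: [3.141, 0.0, -0.148]
wrist_force: [0.1, -0.9, -0.7]
width: 0.0493
finger_force: 30.0
[0.4916 0.1282 0.1388] [ 0.0963 -0.8816 -0.6828] [-0.1259  0.1117 -0.0385]
```

```bash
python3 -m handwheel '[[[0,0,0],[0.016,-0.02,-0.03],0.6],[[0,0,0],[0,0,-0.03],0.6],[[0,0,0],[0,0,0],0.6]]'| egrep 'pos|force:'
python3 -m handwheel '[[[0,0,0],[0,0,-0.03],0.6],[[0,0,0],[0,0,-0.03],0.6],[[0,0,0],[0,0,0],0.6]]'| egrep 'pos|force:'
python3 -m handwheel '[[[0,0,0],[0,0,-0.02],0.6],[[0,0,0],[0,0,-0.02],0.6],[[0,0,0],[0,0,0],0.6]]'| egrep 'pos|rot|force:'
python3 -m handwheel '[[[0,0,0],[0,0,-0.02],0.6],[[0,0,0],[0,0,-0.02],0.6],[[0,0,0],[0,0,0],0.6]]'| egrep 'pos|rot|force:'
```

```text
tool_pos: [0.4924, 0.1274, 0.1358]
wrist_force: [-0.4, 0.1, -2.0]
finger_force: 30.0
tool_pos: [0.4924, 0.1272, 0.1327]
wrist_force: [-0.7, -0.3, -2.2]
finger_force: 30.0
tool_pos: [0.4925, 0.1272, 0.1309]
ee_rot: [3.141, 0.0, -0.148]
wrist_force: [-0.3, -0.5, -2.2]
finger_force: 30.0
tool_pos: [0.4925, 0.1272, 0.1288]
ee_rot: [3.141, 0.0, -0.148]
wrist_force: [0.6, -0.8, -1.9]
finger_force: 30.0
```

```bash
python3 -m handwheel '[[[0,0,0],[0,0,-0.06],0.6],[[0,0,0],[0,0,-0.06],0.6],[[0,0,0],[0,0,-0.06],0.6],[[0,0,0],[0,0,0],0.6],[[0,0,0],[0,0,0],0.6]]'| egrep 'pos|force:'
python3 -m handwheel '[[[0,0,0],[0,0,-0.04],0.6],[[0,0,0],[0,0,-0.03],0.6],[[0,0,0],[0,0,-0.02],0.6],[[0,0,0],[0,0,0],0.6]]'| egrep 'pos|force:'
python3 -m handwheel '[[[0,0,0],[0,0,-0.02],0.6],[[0,0,0],[0,0,-0.02],0.6],[[0,0,0],[0,0,0],0.6]]'| egrep 'pos|force:'
python3 -m handwheel '[[[0,0,0],[0,0,-0.02],0.6],[[0,0,0],[0,0,0],0.6]]'| egrep 'pos|force:'
```

```text
tool_pos: [0.4922, 0.1273, 0.1195]
wrist_force: [-0.6, -1.9, -1.7]
finger_force: 30.0
tool_pos: [0.4927, 0.1272, 0.1155]
wrist_force: [1.2, -1.6, -0.9]
finger_force: 30.0
tool_pos: [0.4926, 0.1272, 0.1134]
wrist_force: [-0.1, -1.3, -1.1]
finger_force: 30.0
tool_pos: [0.4926, 0.1272, 0.1124]
wrist_force: [-0.3, -2.4, -1.1]
finger_force: 30.0
```

```bash
python3 -m handwheel '[[[0,0,0],[0,0,-0.02],0.6],[[0,0,0],[0,0,0],0.6]]'| egrep 'pos|force:'
python3 -m handwheel '[[[0,0,0],[0,0,-0.01],0.6],[[0,0,0],[0,0,0],0.6]]'| egrep 'pos|force:'
python3 -m handwheel '[[[0,0,0],[0,0,-0.01],0.6],[[0,0,0],[0,0,0],0.6]]'| egrep 'pos|force:'
```

```text
tool_pos: [0.4926, 0.1272, 0.1116]
wrist_force: [-0.7, -2.1, 0.8]
finger_force: 30.0
tool_pos: [0.4926, 0.1273, 0.1116]
wrist_force: [-1.4, -2.3, 3.5]
finger_force: 30.0
tool_pos: [0.4927, 0.1273, 0.1115]
wrist_force: [-1.7, -2.9, 5.3]
finger_force: 30.0
```

```bash
python3 -m handwheel '[[[0,0,0],[0,0,0],0.3],[[0,0,0],[0,0,0],0.3],[[0,0,0],[0,0,0],0.3],[[0,0,0],[0,0,0],0.3],[[0,0,0],[0,0,0.3],0.3]]'| egrep 'pos|force:|width'
python3 -m handwheel '[[[0,0,0],[0,0,0.5],0.35],[[0,0,0],[0,0,0.5],0.35],[[0,0,0],[0,0,0],0.35],[[0,0,0],[0,0,0],0.35]]'| egrep 'time|pos'
python3 - <<'E'
from h import *
p,d,K,E=shot("wrist");W=cloud(d,K,E);np.savez('s16.npz',p=p,W=W,K=K,E=E)
r=np.hypot(W[...,0]-.4916,W[...,1]-.1272);w=W[(r>.0195)&(r<.024)&(W[...,2]>.06)];print(len(w),np.percentile(w[:,2],[5,25,50,75,95]))
w=w[abs(w[:,2]-np.median(w[:,2]))<.002];A=np.c_[w[:,:2]-[.491,.127],np.ones(len(w))];print(np.linalg.lstsq(A,w[:,2],rcond=None)[0])
E
python3 -m handwheel '[[[0,0,0],[0.13,-0.8,0],0.35],[[0,0,0],[0.13,-0.9,0],0.35],[[0,0,0],[0.13,-0.9,0],0.35],[[0,0,0],[0.13,-0.9,0],0.35],[[0,0,0],[0.13,-0.9,0],0.35]]' >/dev/null
python3 -m handwheel '[[[0,0,0],[0.13,-0.9,0],0.35],[[0,0,0],[0.13,-0.9,0],0.35],[[0,0,0],[0.13,-0.9,-0.3],0.35],[[0,0,0],[0.13,-0.9,-0.3],0.35],[[0,0,0],[0.12,-0.98,-0.4],0.35]]' >/dev/null
python3 -m handwheel '[[[0,0,0],[0,0,-0.2],0.35],[[0,0,0],[0,0,0],0.35],[[0,0,0],[0,0,0],0.35],[[0,0,0],[0,0,0],0.35]]'
python3 - <<'E'
from h import *
p,d,K,E=shot("wrist");W=cloud(d,K,E);np.savez('w5.npz',p=p,W=W,K=K,E=E)
s=ang(W,np.array([.557,-.3216,.010]));print(s,robot.get_obs()["tool_pos"])
E
```

```text
tool_pos: [0.4908, 0.1273, 0.1231]
wrist_force: [-0.0, 0.2, -0.2]
width: 0.0658
finger_force: 0.0
time: 22.0
tool_pos: [0.4926, 0.1275, 0.1752]
1747 [0.0954 0.0961 0.0965 0.097  0.0977]
[ 0.001  -0.0001  0.0965]
time: 23.45
tool_pos: [0.5572, -0.3173, 0.1176]
ee_rot: [3.141, -0.001, -0.146]
wrist_force: [-0.2, -0.1, -0.1]
width: 0.0612
finger_force: 0.0
(array([ 0.559 , -0.3224,  0.025 ]), array([-0.0007,  0.0003,  0.0105]), 2753, np.float64(-0.49409265358984955), np.float64(-0.5065926535898493), np.float64(-0.4815926535898498)) [ 0.5573 -0.3175  0.1181]
```

```bash
python3 -m handwheel '[[[0,0,0],[0.034,-0.1,-0.62],0.35],[[0,0,0],[0,0,-0.62],0.35],[[0,0,0],[0,0,-0.4],0.35],[[0,0,0],[0,0,-0.1],0.35],[[0,0,0],[0,0,-0.08],0.35]]' | egrep 'pos|force:'
python3 -m handwheel '[[[0,0,0],[0,0,0],0.6],[[0,0,0],[0,0,0],0.6],[[0,0,0],[0,0,0],0.6],[[0,0,0],[0,0,0],0.6],[[0,0,0],[0,0,0],0.6]]' | egrep 'pos|force:|width'
python3 -m handwheel '[[[0,0,0],[0,0,0.3],0.6],[[0,0,0],[0,0,0.9],0.6],[[0,0,0],[0,0,0.9],0.6],[[0,0,0],[0,0,0.75],0.6],[[0,0,0.09],[-0.13,0.8,0],0.6]]' | egrep 'pos|force:|width'
python3 -m handwheel '[[[0,0,0.09],[-0.13,0.9,0],0.6],[[0,0,0],[-0.13,0.9,0],0.6],[[0,0,0],[-0.13,0.9,0],0.6],[[0,0,0],[-0.13,0.9,0],0.6],[[0,0,0],[-0.13,0.9,0],0.6]]' >/dev/null
python3 -m handwheel '[[[0,0,0],[-0.13,0.9,0],0.6],[[0,0,0],[-0.13,0.9,0],0.6],[[0,0,0],[-0.13,0.9,0],0.6],[[0,0,0],[-0.15,0.9,0],0.6],[[0,0,0],[0,0.08,0],0.6]]' >/dev/null
python3 -m handwheel '[[[0,0,0],[0,0,0],0.6],[[0,0,0],[0,0,0],0.6],[[0,0,0],[0,0,0],0.6],[[0,0,0],[0,0,0],0.6]]' | egrep 'time|width'
python3 -c "
from h import *
chk('a10.npz')
for f,z in (('s24.npz',.0805),('s16.npz',.0965)):
    print(f,ang(np.load(f)['W'],np.array([.4916,.1272,z]),tol=.001))"
```

```text
tool_pos: [0.5589, -0.3231, 0.0265]
wrist_force: [-0.3, 1.2, 1.6]
finger_force: 0.0
tool_pos: [0.5594, -0.3241, 0.0275]
wrist_force: [-0.0, 1.5, 5.2]
width: 0.0501
finger_force: 30.0
tool_pos: [0.5546, -0.2893, 0.1765]
wrist_force: [0.5, 0.9, -1.0]
width: 0.0497
finger_force: 30.0
time: 26.4
width: 0.0498
[0.4927 0.1239 0.1682] [3.1412 0.0002 0.1322] [-1.0108 -0.4624 -1.7404]
(array([0.4918, 0.1233, 0.0253]), array([-0.0008,  0.0016,  0.1511]), 5559, np.float64(-0.2190926535898554), np.float64(-0.23159265358985515), np.float64(-0.20659265358985568)) off [-0.0008 -0.0006] top -0.017079538903499975
s24.npz (array([0.4918, 0.1274, 0.0249]), array([-0.0008, -0.0014,  0.0805]), 2047, np.float64(-2.4215926535898085), np.float64(-2.721592653589802), np.float64(-2.121592653589815))
s16.npz (array([0.4919, 0.1272, 0.025 ]), array([ 0.0003, -0.0004,  0.0965]), 2785, np.float64(2.939511242513973), np.float64(2.6984073464100824), np.float64(3.133407346410073))
```

```bash
python3 -m handwheel '[[[0,0,0],[0,0.06,-0.1],0.6],[[0,0,0],[0,0,-0.2],0.6],[[0,0,0],[0,0,-0.16],0.6],[[0,0,0],[0,0,0],0.6],[[0,0,0],[0,0,0],0.6]]'| egrep 'pos|force:'
python3 -m handwheel '[[[0,0,0],[0,0,-0.06],0.6],[[0,0,0],[0,0,-0.06],0.6],[[0,0,0],[0,0,-0.06],0.6],[[0,0,0],[0,0,0],0.6],[[0,0,0],[0,0,0],0.6]]'| egrep 'pos|rot|force:'
```

```text
tool_pos: [0.492, 0.1283, 0.1445]
wrist_force: [0.6, -0.8, -0.8]
finger_force: 30.0
tool_pos: [0.4923, 0.1283, 0.1361]
ee_rot: [3.141, 0.0, 0.135]
wrist_force: [-0.6, 0.8, -1.3]
finger_force: 30.0
```

```bash
python3 -m handwheel '[[[0,0,0],[0.004,-0.008,-0.03],0.6],[[0,0,0],[0,0,-0.03],0.6],[[0,0,0],[0,0,0],0.6]]'| egrep 'pos|force:'
python3 -m handwheel '[[[0,0,0],[0,0,-0.03],0.6],[[0,0,0],[0,0,-0.03],0.6],[[0,0,0],[0,0,0],0.6]]'| egrep 'pos|force:'
python3 -m handwheel '[[[0,0,0],[0,0,-0.02],0.6],[[0,0,0],[0,0,-0.02],0.6],[[0,0,0],[0,0,0],0.6]]'| egrep 'pos|force:'
python3 -m handwheel '[[[0,0,0],[0,0,-0.02],0.6],[[0,0,0],[0,0,0],0.6]]'| egrep 'pos|force:'
```

```text
tool_pos: [0.4924, 0.1279, 0.1329]
wrist_force: [0.3, 0.1, -1.3]
finger_force: 30.0
tool_pos: [0.4924, 0.1279, 0.1299]
wrist_force: [-0.3, 0.2, -0.9]
finger_force: 30.0
tool_pos: [0.4925, 0.1279, 0.128]
wrist_force: [-0.6, -0.8, -1.5]
finger_force: 30.0
tool_pos: [0.4925, 0.1279, 0.1271]
wrist_force: [-0.2, 1.0, -1.5]
finger_force: 30.0
```

```bash
python3 -m handwheel '[[[0,0,0],[0,0,-0.02],0.6],[[0,0,0],[0,0,-0.02],0.6],[[0,0,0],[0,0,0],0.6]]'| egrep 'pos|force:'
python3 -m handwheel '[[[0,0,0],[0,0,-0.02],0.6],[[0,0,0],[0,0,0],0.6]]'| egrep 'pos|force:'
python3 -m handwheel '[[[0,0,0],[0,0,-0.01],0.6],[[0,0,0],[0,0,0],0.6]]'| egrep 'pos|force:'
```

```text
tool_pos: [0.4924, 0.1279, 0.125]
wrist_force: [0.0, -0.3, -0.7]
finger_force: 30.0
tool_pos: [0.4925, 0.1279, 0.1241]
wrist_force: [0.5, -0.4, -0.2]
finger_force: 30.0
tool_pos: [0.4925, 0.1279, 0.1237]
wrist_force: [0.3, 0.6, -0.3]
finger_force: 30.0
```

```bash
python3 -m handwheel '[[[0,0,0],[0,0,-0.01],0.6],[[0,0,0],[0,0,0],0.6]]'| egrep 'pos|force:'
python3 -m handwheel '[[[0,0,0],[0,0,-0.01],0.6],[[0,0,0],[0,0,0],0.6]]'| egrep 'pos|force:'
python3 -m handwheel '[[[0,0,0],[0,0,-0.01],0.6],[[0,0,0],[0,0,0],0.6]]'| egrep 'pos|force:'
```

```text
tool_pos: [0.4926, 0.1279, 0.1235]
wrist_force: [-0.3, 0.3, 0.6]
finger_force: 30.0
tool_pos: [0.4927, 0.1279, 0.1235]
wrist_force: [-2.7, -0.2, 3.7]
finger_force: 30.0
tool_pos: [0.4927, 0.128, 0.1234]
wrist_force: [-2.6, -0.7, 6.4]
finger_force: 30.0
```

```bash
python3 -m handwheel '[[[0,0,0],[0,0,0],0.3],[[0,0,0],[0,0,0],0.3],[[0,0,0],[0,0,0],0.3],[[0,0,0],[0,0,0],0.3],[[0,0,0],[0,0,0.3],0.3]]'| egrep 'pos|force:|width'
python3 -m handwheel '[[[0,0,0],[0,0,0.5],0.3],[[0,0,0],[0,0,0.6],0.3],[[0,0,0],[0,0,0],0.3],[[0,0,0],[0,0,0],0.3]]'| egrep 'time|pos'
python3 - <<'E'
from h import *
p,d,K,E=shot("wrist");W=cloud(d,K,E);save(p[160:400,160:480].repeat(2,0).repeat(2,1),'s10.png')
r=np.hypot(W[...,0]-.4917,W[...,1]-.1273);w=W[(r>.0195)&(r<.024)&(W[...,2]>.06)];print(len(w),np.percentile(w[:,2],[5,25,50,75,95]))
w=w[abs(w[:,2]-np.median(w[:,2]))<.002];A=np.c_[w[:,:2]-[.491,.127],np.ones(len(w))];print(np.linalg.lstsq(A,w[:,2],rcond=None)[0])
E
```

```text
tool_pos: [0.4909, 0.1276, 0.1347]
wrist_force: [-0.3, 0.4, -0.1]
width: 0.0658
finger_force: 0.0
time: 30.75
tool_pos: [0.4929, 0.1279, 0.1924]
1648 [0.1055 0.106  0.1064 0.1069 0.1075]
[0.0021 0.001  0.1064]
```

View pics/s10.png

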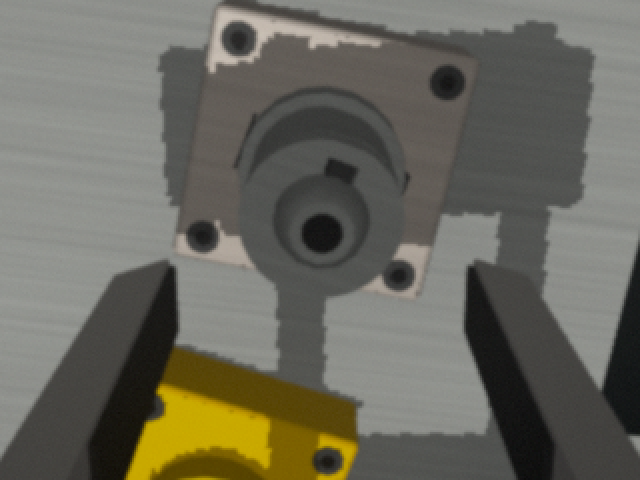

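The three collars are stacked flush on the arbor, with the key visible in the keyway at (341,170). The top face is flat at 106.4 mm (expected 106), and the fingers are clear.

```bash
python3 -c "
from bench import robot
print(robot.close_job())"
```

```text
the job is handed in; nothing more can be done
None
```

All three collars are home on the key in the order 24, 16, 10 mm and released; each landed at under about 9 N in the readings, it took about 31 s, nothing else on the bench was handled, and the job is handed in (no verdict shown).

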